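# Press a knurled bayonet ring home on the keyway depth gauge

### The arm

A 7-joint arm with a two-finger parallel gripper is mounted at the origin on the work surface. World frame = base frame: x ahead of the robot, y to its left, z up, the work surface at z = 0. Lengths are in mm, angles in rad, forces in N, time in s.
With the tool pointing down it reaches from about 400 to 875 mm from the base axis. Payload 4.4 kg.
Tool frame: the origin (TCP) lies at the very end of the fingers, on their centre line; the grasp point (between the pads) lies 19 mm behind it (env.hold_point_z is the distance from the TCP to the grasp point, in mm); z points along the fingers, y is the line along which they close (so a half turn about z gives the same grasp; the last joint's range is limited). The gripper opens to 85 mm and grips with 20 to 120 N. Pads are 22 mm wide; open, the fingers measure 114 mm over their backs; the gripper's body (76 mm by 85 mm) begins 54 mm behind the grasp point. The pads swing forward as they close: fully open they stand 13 mm farther back than shut.
Start: joints at [-1.206, 0.628, 0.038, 1.517, -0.027, 0.996, -0.02], TCP at [271.417, 590.636, 231.313] pointing down, gripper open.
Joint ranges: [-3.06, 3.06], [-0.37, 2.12], [-1.25, 1.32], [0.18, 2.47], [-1.1, 4.24], [0.23, 1.98], [-2.94, 2.94]. Speed limits (rad/s): [2.57, 2.57, 3.14, 3.14, 3.14, 3.14, 3.14].

### API

Orientations are given as a 3x3 rotation matrix whose columns are the frame's x, y, z axes.
In Python, from bench import env gives the robot as it stands.
- The arm moves only by the shell command python3 -m pendant 'ROWS' [FORCE]. ROWS is JSON, a list of rows, each an object with "dp": the shift along the tool's x, y, z normalised to -1 to 1, where 1 is 60 mm, a list of three; "twist": the turn, a rotation vector about the tool's x, y, z normalised to -1 to 1, where 1 is pi/2 rad, a list of three; "jaw": the gripper's target within -1 to 1 (shut at 1, half-way at 0, fully open at -1). In form: [{"dp": [tx, ty, tz], "twist": [wx, wy, wz], "jaw": jaw}, ...]. A call has 1 to 12 rows; each row shifts and turns the commanded pose from where the row before left it, along the tool's axes as they then stand; what a row does not reach is not made up. A row lasts 1/8 s, in which the tool goes at most 62.5 mm and 10.7 degrees, less where a joint would pass 70% of its speed; a pose out of reach is approached as far as the arm can. A call with a number of a shift or a turn outside -1 to 1 is refused whole. A call with a gripper value outside its range is refused whole. The fingers move at their own pace and stop on an object; FORCE is the grip in N (left out, the last holds). Time passes only in rows, so rows that do not move let the fingers close. It gives the time, the measured TCP pose, the force, the opening and the grip force at its end, in the units of the state.
- env.sense(): the state, without advancing time (a new reading comes with each control period).
- env.read_camera(name): name is "side" or "top"; returns a dict with "pixels" (400x640x3 uint8, red, green, blue), "z_map" (400x640 float32, mm along the optical axis (not along the pixel's ray), 0 where there is no reading), "mtx" (3x3 intrinsics, pixels), "dist" ([k1, k2, p1, p2, k3] as OpenCV has them; the pictures are not rectified), "rvec" (rotation vector, rad) and "tvec" (3), from world to camera coordinates, as OpenCV has them. Camera axes: x right, y down, z forward; pixel columns grow to the right and rows downward; lengths in mm; the calibration is good to about 2 mm. A picture is of the moment at which its call begins.
- env.job_done(): hands the job in; it is judged then, once.
The state is a dict: "time": time; "joint_pos": joint angles; "dq": joint speeds; "joint_torque": joint torques, N m; "position": TCP position; "ee_rot": TCP orientation; "force": force on the tool from outside, world axes, zero at the start; "moment": the same for the moment, N m; "gripper_width": opening from 0.0 (shut) to 1.0 (fully open); "gripper_force": force on a finger pad.
Only numpy, scipy, OpenCV 4.12 (cv2) and the standard library are available. Lean on these libraries where they do the work, as an engineer would, in place of code of your own. Each camera call takes 0.05 s, during which the arm holds its last target. There are 200 camera calls.

### The job

Check this knurled aluminium ring on the keyway depth gauge: lift it from the bench, set it the same way up over the gauge's plug and, with a light push, turn it until its hidden keyways find the pins and it drops. Then push it fully home against the sprung anvil and keep hold of it, pushed down, for the dial to be read: finish while still holding it there. Do not force it, and leave the other things on the bench where they are.

Things in the scene. Friction and masses are not known exactly. Their poses are not given: they have to be found in the camera images.
- ring: The loose knurled aluminium coupling ring, 0.08 to 0.15 kg, 54 mm outside diameter, 34 mm high, standing on the bench. Origin: centre of its underside; z up along its axis. Bore 38 mm from the underside up to an inner shoulder, 28 mm above the underside; above that a 6 mm lip with a 20 mm hole. The outside is round and can be gripped at any angle.
- ring_mid (a point): Point on the ring's axis at half its height, 17 mm above its underside. Three straight keyways, 120 degrees apart, 9.6 mm wide and 4.5 mm deep, are cut in the bore from the underside up to the shoulder. They are hidden while the ring stands on the bench, and their angle is not told.
- gauge: The keyway depth gauge, fixed to the bench: green base plate 210 x 104 x 20 mm carrying a vertical steel plug with a sprung anvil round its foot. Origin: on the plug's axis at bench level, z up. Along its own +x from the plug: a block 42 mm high, then a dial indicator lying face up, 60 mm across, its centre 118 mm from the plug's axis, 47 mm high.
- plug_top (a point): Centre of the plug's flat top, 58 mm above the bench. The plug is 36 mm in diameter, with a nose that tapers to 29 mm over its top 4 mm. Fully home, the ring's inner shoulder sits on this top: its underside is then 30 mm above the bench.
- pins_top (a point): Point on the plug's axis at the level of the tops of its three brass pins, 44 mm above the bench. Pins: 6 mm thick, 120 degrees apart, standing out 4.2 mm from the plug, at an angle that is not told. At a wrong angle the ring rests on them, held by the nose; it may be let go there. Up to 120 degrees of turning, either way, brings the keyways over the pins (free play about 5 degrees each way).
- anvil (a joint): Travel (m) of the sprung anvil, a dark sleeve 51 mm across round the plug's foot: 0 is up, top 36 mm above the bench (where the dropped ring first rests); grows as the ring pushes it down, 0.006 with the ring home. Moves from about 4 N, 9.5 N at 0.006; springs back and lifts the ring when let go. It turns the dial's red needle clockwise, about 270 degrees into the green band at home.
- fitting_a: Bystander: stepped aluminium fitting standing on the bench, 30 mm across at the foot, 44 mm high. Origin: centre of its underside.
- fitting_b: Bystander: another stepped aluminium fitting, the same size, standing on the bench. Origin: centre of its underside.
- plug_gauge: Bystander: go/no-go plug gauge lying on the bench, hexagonal dark handle 62 mm long, 20 mm thick, 106 mm long overall along its x. Origin: under the middle of its handle at bench level.
- caliper: Bystander: caliper lying flat on the bench, 230 mm long along its x, 57 mm wide over its jaws, 10 mm thick. Origin: under the middle of its beam at bench level.
Not all that is in view belongs to the job. Of the things that look like the gauge, the smaller one is meant.

How it is judged:
By the outcome, as a careful person would: the job done as asked, in the order asked, and still so for the second after the job is handed in, while the arm keeps its last pose, push and grip.
It also fails if it takes over 64 s, if anything falls off the work surface, if the arm or the gripper's body presses on something with over 40 N, if the wrist force passes 120 N, or if a joint passes its speed limit or range.

## Working session

There is one attempt and no reset: what is moved stays moved. The work goes in short steps, Python scripts to look and compute and a shell command to move; the robot and the scene stay as the last step left them, time stands still between calls to the robot, and variables do not carry over. Pictures are saved under pics/ and viewed, at most 10 in all, crops included, and the job is handed in when it is done.

```bash
mkdir -p pics; ls; python3 - <<'E'
from bench import env
import cv2,numpy as np
s=env.sense(); print({k:np.round(v,3).tolist() for k,v in s.items()})
for n in ("side","top"):
    c=env.read_camera(n); np.savez(f"{n}0.npz",**c); cv2.imwrite(f"pics/{n}0.png",c["pixels"][:,:,::-1])
    R=cv2.Rodrigues(np.array(c["rvec"],float))[0]; print(n,c["mtx"],c["dist"],"cam pos",-R.T@np.array(c["tvec"]).ravel(), R[2])
E
```

```text
pics
{'time': 0.0, 'joint_pos': [-1.206, 0.629, 0.038, 1.518, -0.027, 0.996, -0.02], 'dq': [0.0, 0.0, 0.001, 0.0, 0.002, -0.003, -0.002], 'joint_torque': [0.0, -56.34, 1.226, -19.344, 0.011, 0.011, 0.0], 'position': [271.123, 590.066, 230.39], 'ee_rot': [[-0.909, 0.418, -0.001], [0.418, 0.909, -0.002], [0.0, -0.002, -1.0]], 'force': [-1.158, 0.061, -0.197], 'moment': [0.021, -0.035, 0.008], 'gripper_force': 0.0, 'gripper_width': 0.996}
side [[412.8753194    0.         316.12861083]
 [  0.         412.8753194  197.48769778]
 [  0.           0.           1.        ]] [-0.09947813  0.          0.          0.          0.        ] cam pos [ -69.49193768 -723.72834367  848.90159585] [ 0.42040611  0.62363786 -0.6590406 ]
top [[512.50205325   0.         321.79460042]
 [  0.         512.50205325 202.54880172]
 [  0.           0.           1.        ]] [-0.03043421  0.          0.          0.          0.        ] cam pos [ 318.30501873  -12.91463459 1509.40972592] [ 0.09196532  0.00547024 -0.99574718]
```

View pics/top0.png

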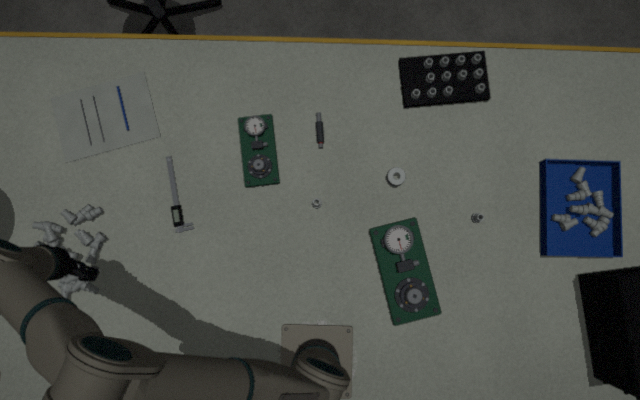

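View pics/side0.png

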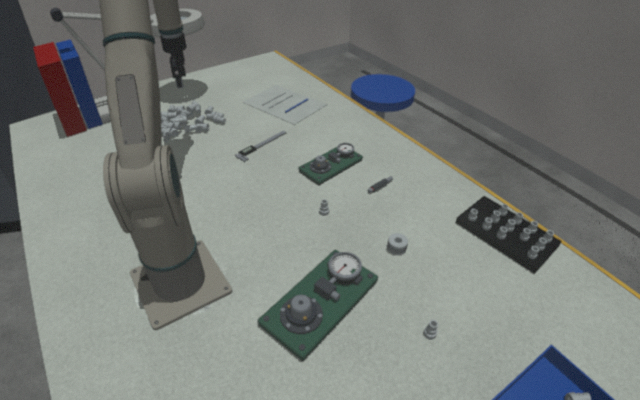

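Candidates for the gauge in the top view are the green fixtures at (259,150), about 72 px long (roughly 210 mm), and (404,270), about 105 px long. The one at (259,150) is smaller and matches 210 × 104 mm, so it is the one meant. The ring is the white annulus at (396,177). The fittings are at (316,204) and (476,217). I'll confirm this in one crop while measuring.

```bash
cat > h.py <<'E'
import cv2,numpy as np
def cam(c): 
    return np.array(c["mtx"],float),np.array(c["dist"],float),cv2.Rodrigues(np.array(c["rvec"],float))[0],np.array(c["tvec"],float).ravel()
def plane(c,uv,z):
    K,d,R,t=cam(c); n=cv2.undistortPoints(np.array(uv,float).reshape(-1,1,2),K,d).reshape(-1,2)
    D=np.c_[n,np.ones(len(n))]@R; o=-R.T@t
    return o+D*((z-o[2])/D[:,2])[:,None]
def cloud(c):
    K,d,R,t=cam(c); h,w=c["z_map"].shape; v,u=np.mgrid[:h,:w]
    n=cv2.undistortPoints(np.stack([u,v],-1).reshape(-1,1,2).astype(float),K,d).reshape(-1,2)
    P=(np.c_[n,np.ones(len(n))]*c["z_map"].reshape(-1,1)-t)@R
    return P.reshape(h,w,3)
def project(c,P):
    return cv2.projectPoints(np.array(P,float).reshape(-1,1,3),np.array(c["rvec"],float),np.array(c["tvec"],float),np.array(c["mtx"],float),np.array(c["dist"],float))[0].reshape(-1,2)
E
python3 - <<'E'
from h import *
np.set_printoptions(precision=1,suppress=True)
T=dict(np.load("top0.npz"));S=dict(np.load("side0.npz"))
a=T["pixels"][100:225,225:350,::-1]; b=T["pixels"][140:215,360:435,::-1]; s=S["pixels"]
c1=s[130:200,290:400,::-1]; 
f=lambda x:cv2.resize(x,(400,290),interpolation=cv2.INTER_CUBIC)
cv2.imwrite("pics/crop1.png",np.clip(np.vstack([np.hstack([f(a),f(b)]),np.hstack([f(c1),f(s[220:270,360:430,::-1])])]).astype(float)*1.5,0,255))
for n,c,rr,pp,cc in(("top",T,(396,177),(260,165),None),("side",S,(397,243),(321,162),None)):
    X=cloud(c)
    for nm,(u,v),lo,hi,r in(("ring",rr,28,40,20),("plug",pp,52,64,26)):
        W=X[v-r:v+r,u-r:u+r].reshape(-1,3); m=(W[:,2]>lo)&(W[:,2]<hi); Q=W[m]
        print(n,nm,m.sum(),np.median(Q,0),Q.min(0),Q.max(0))
    uv=np.argwhere((X[...,2]>-5)&(X[...,2]<5))
    hsv=cv2.cvtColor(c["pixels"],cv2.COLOR_RGB2HSV); g=cv2.inRange(hsv,(60,80,20),(95,255,255))
    for k in cv2.findContours(g,0,2)[0]:
        if cv2.contourArea(k)>300:
            r=cv2.minAreaRect(k); W=plane(c,cv2.boxPoints(r),20); print(n,"green",r[0],W[:,:2].tolist(),np.linalg.norm(W[0]-W[1]),np.linalg.norm(W[2]-W[1]))
    print(n,"bench z",np.median(X[150:250,300:400,2]))
E
```

```text
top ring 214 [ 538.3 -218.2   34.4] [ 512.1 -245.    28.3] [ 565.1 -191.6   39.9]
top plug 119 [557.8 180.9  58.3] [541.1 163.7  53. ] [575.8 198.5  64. ]
top green (404.57904052734375, 270.93121337890625) [[382.40710210981854, -142.79821157818137], [421.67628690806254, -279.6086355292411], [147.8569493662594, -354.2392164192992], [109.894395601099, -219.305096415488]] 142.33467945791475 283.80759893952705
top green (258.36517333984375, 150.3057098388672) [[702.2163398204526, 251.1603715474314], [715.4028495087499, 151.94761117566077], [509.8162856368848, 123.09636262350746], [496.8047188674242, 220.9720319352238]] 100.08524295991862 207.6011314700828
top bench z 0.8882476071648491
side ring 230 [ 533.3 -221.1   33.5] [ 506.6 -245.5   28. ] [ 561.9 -191.7   37.9]
side plug 66 [553.1 177.4  58.3] [538.5 160.6  52.5] [571.2 194.4  62.6]
side green (328.1412048339844, 311.8352966308594) [[163.4372372223646, -292.1672466289791], [350.0762562571017, -223.9865726788517], [358.44044077270615, -288.5918267996276], [176.41790572226594, -347.84043736101273]] 198.7026112725813 65.14444291435078
side bench z 1.037612258334863[ WARN:0@0.124] global loadsave.cpp:1063 imwrite_ Unsupported depth image for selected encoder is fallbacked to CV_8U.
```

View pics/crop1.png

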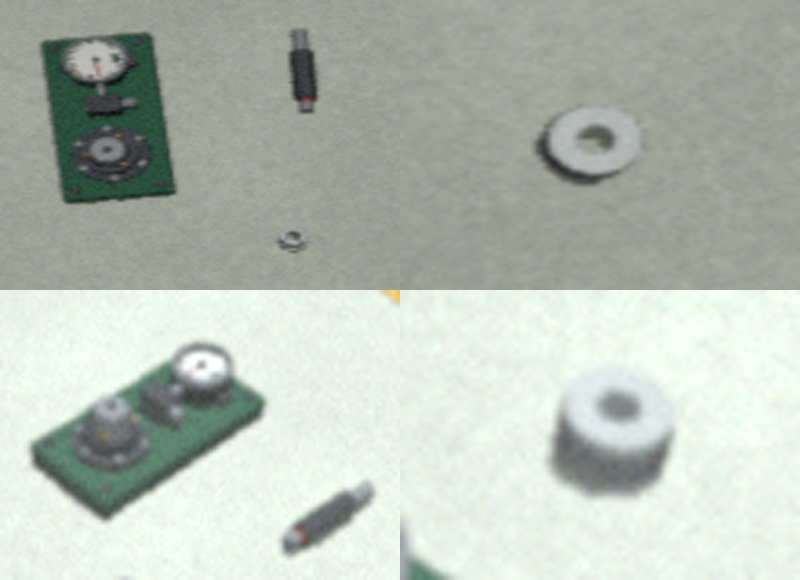

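The crop confirms it. The small gauge has a 3-pin plug, a block and a dial. The ring is a plain annulus standing upright, at top-view (396,177). The plug-to-ring offset agrees between the two views, so I'll move over the ring with the yaw unchanged.

```bash
python3 -m pendant '[{"dp":[-0.7,-0.5,0],"twist":[0,0,0],"jaw":-1},{"dp":[-0.7,-0.5,0],"twist":[0,0,0],"jaw":-1},{"dp":[-0.7,-0.5,0],"twist":[0,0,0],"jaw":-1},{"dp":[-0.7,-0.5,0],"twist":[0,0,0],"jaw":-1},{"dp":[-0.7,-0.5,0],"twist":[0,0,0],"jaw":-1},{"dp":[-0.7,-0.5,0],"twist":[0,0,0],"jaw":-1},{"dp":[-0.7,-0.5,0],"twist":[0,0,0],"jaw":-1},{"dp":[-0.7,-0.5,0],"twist":[0,0,0],"jaw":-1}]' 30
python3 -m pendant '[{"dp":[-0.5,-0.8,0],"twist":[0,0,0],"jaw":-1},{"dp":[-0.5,-0.8,0],"twist":[0,0,0],"jaw":-1},{"dp":[-0.5,-0.8,0],"twist":[0,0,0],"jaw":-1},{"dp":[-0.5,-0.8,0],"twist":[0,0,0],"jaw":-1},{"dp":[-0.5,-0.8,0],"twist":[0,0,0],"jaw":-1},{"dp":[-0.5,-0.8,0],"twist":[0,0,0],"jaw":-1},{"dp":[-0.5,-0.8,0],"twist":[0,0,0],"jaw":-1},{"dp":[-0.5,-0.8,0],"twist":[0,0,0],"jaw":-1},{"dp":[0,0,0],"twist":[0,0,0],"jaw":-1}]'
cat > st.py <<'E'
from bench import env
import numpy as np,sys
np.set_printoptions(precision=2,suppress=True)
def st():
    s=env.sense(); R=np.array(s["ee_rot"]); p=np.array(s["position"])
    print("t",round(s["time"],2),"p",p,"yaw_y",round(np.degrees(np.arctan2(R[1,1],R[0,1])),1),"z",R[:,2],"F",np.array(s["force"]),"M",np.array(s["moment"]),"w",round(s["gripper_width"],3),"gf",round(s["gripper_force"],1),"j",np.array(s["joint_pos"]))
    return p,R
def to(t):
    p,R=st(); print("tool units to",t,R.T@(np.array(t)-p)/60)
if __name__=="__main__":
    to([float(x) for x in sys.argv[1:4]]) if len(sys.argv)>3 else st()
E
python3 st.py 536 -219.7 60
```

```text
time: 1.1
position: [477.0, 230.7, 231.1]
ee_rot: [[-0.909, 0.417, -0.0], [0.417, 0.909, -0.0], [0.0, -0.0, -1.0]]
force: [1.0, -0.7, 0.4]
gripper_width: 0.999
gripper_force: 0.0
time: 2.22
position: [533.0, -223.3, 230.9]
ee_rot: [[-0.905, 0.426, -0.001], [0.426, 0.905, -0.003], [-0.001, -0.003, -1.0]]
force: [-0.1, 0.7, -0.8]
gripper_width: 0.998
gripper_force: 0.0
t 2.23 p [ 533.04 -223.27  230.85] yaw_y 64.8 z [-0. -0. -1.] F [-0.12  0.69 -0.77] M [ 0.03 -0.   -0.04] w 0.998 gf 0.0 j [ 0.29  0.53  0.09  1.73 -0.06  0.89  1.53]
tool units to [536.0, -219.7, 60.0] [-0.02  0.08  2.85]
```

```bash
python3 -m pendant '[{"dp":[-0.02,0.07,0.6],"twist":[0,0,0],"jaw":-1},{"dp":[0,0,0.7],"twist":[0,0,0],"jaw":-1},{"dp":[0,0,0.7],"twist":[0,0,0],"jaw":-1},{"dp":[0,0,0.5],"twist":[0,0,0],"jaw":-1},{"dp":[0,0,0.2],"twist":[0,0,0],"jaw":-1},{"dp":[0,0,0],"twist":[0,0,0],"jaw":-1},{"dp":[0,0,0],"twist":[0,0,0],"jaw":-1}]'
python3 st.py 536 -219.7 5
python3 - <<'E'
from h import *
from bench import env
o=[]
for n,(u,v) in(("top",(396,177)),("side",(397,243))):
    c=env.read_camera(n); p=c["pixels"][v-40:v+40,u-50:u+50,::-1]; o.append(cv2.resize(p,(400,320),interpolation=2))
cv2.imwrite("pics/grasp.png",cv2.convertScaleAbs(np.hstack(o),alpha=1.6))
E
```

```text
time: 3.1
position: [538.0, -213.7, 70.5]
ee_rot: [[-0.909, 0.417, 0.002], [0.417, 0.909, -0.001], [-0.002, 0.0, -1.0]]
force: [0.2, -0.4, 0.3]
gripper_width: 1.001
gripper_force: 0.0
t 3.1 p [ 537.96 -213.7    70.49] yaw_y 65.3 z [ 0. -0. -1.] F [ 0.2  -0.41  0.29] M [-0.07  0.04 -0.02] w 1.001 gf 0.0 j [ 0.29  0.75  0.06  1.85 -0.08  0.54  1.54]
tool units to [536.0, -219.7, 5.0] [-0.01 -0.1   1.09]
```

View pics/grasp.png

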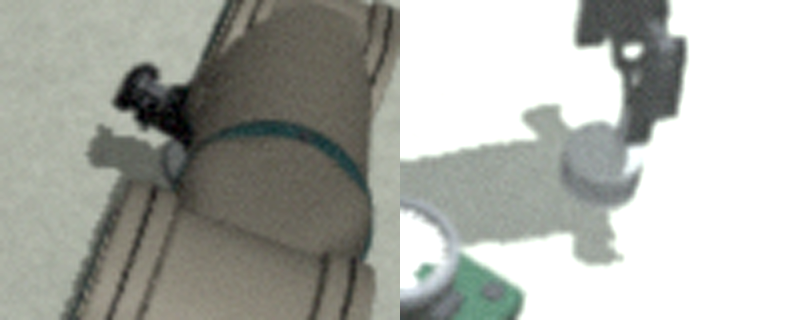

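The side view shows the ring at about (397,241) with the gripper above it and one finger at the upper right. The top view is blocked by the arm. I'll project the expected fingertips to check.

```bash
python3 -m pendant '[{"dp":[0,-0.1,0],"twist":[0,0,0],"jaw":-1},{"dp":[0,0,0],"twist":[0,0,0],"jaw":-1},{"dp":[0,0,0],"twist":[0,0,0],"jaw":-1}]' >/dev/null
python3 st.py 536 -219.7 5
python3 - <<'E'
from h import *
from bench import env
c=env.read_camera("side"); s=env.sense(); p=np.array(s["position"]);R=np.array(s["ee_rot"])
P=[p+R@[0,sg*w,-13] for sg in(1,-1) for w in(42.5,57)]+[p+R@[0,0,-13],[536,-219.7,34]]
q=project(c,P); print(q.round(1).tolist())
print("crop",((q-[347,203])*4+[400,0]).round().tolist())
X=cloud(c)[190:260,345:445].reshape(-1,3); m=(X[:,2]>78)&(X[:,2]<100)
t=(X[m]-p)@R; print(m.sum(),np.percentile(t,[2,50,98],axis=0).round(1).tolist())
E
```

```text
t 3.58 p [ 534.51 -219.23   69.45] yaw_y 65.3 z [ 0. -0. -1.] F [0.53 0.31 0.3 ] M [-0.04 -0.04 -0.02] w 0.999 gf 0.0 j [ 0.3   0.75  0.06  1.85 -0.08  0.54  1.55]
tool units to [536.0, -219.7, 5.0] [-0.03  0.    1.07]
[[394.9, 216.4], [393.3, 212.8], [404.9, 239.3], [406.7, 243.5], [399.8, 227.5], [397.9, 240.1]]
crop [[592.0, 54.0], [585.0, 39.0], [632.0, 145.0], [639.0, 162.0], [611.0, 98.0], [604.0, 148.0]]
64 [[-7.4, -58.2, -30.3], [4.6, 40.3, -23.2], [13.6, 45.3, -15.0]]
```

The fingers straddle the ring as expected, with agreement to about 3 mm. I'll descend and grip.

```bash
python3 -m pendant '[{"dp":[-0.02,0,0.4],"twist":[0,0,0],"jaw":-1},{"dp":[0,0,0.35],"twist":[0,0,0],"jaw":-1},{"dp":[0,0,0.2],"twist":[0,0,0],"jaw":-1},{"dp":[0,0,0.12],"twist":[0,0,0],"jaw":-1},{"dp":[0,0,0],"twist":[0,0,0],"jaw":-1},{"dp":[0,0,0],"twist":[0,0,0],"jaw":-1}]' >/dev/null; python3 st.py 536 -219.7 5
python3 -m pendant '[{"dp":[0,0,0],"twist":[0,0,0],"jaw":0},{"dp":[0,0,0],"twist":[0,0,0],"jaw":0.2},{"dp":[0,0,0],"twist":[0,0,0],"jaw":0.4},{"dp":[0,0,0],"twist":[0,0,0],"jaw":1},{"dp":[0,0,0],"twist":[0,0,0],"jaw":1},{"dp":[0,0,0],"twist":[0,0,0],"jaw":1}]' 35 >/dev/null; python3 st.py
```

```text
t 4.38 p [ 536.06 -219.71    5.67] yaw_y 65.3 z [ 0. -0. -1.] F [-0.22  0.2   0.41] M [-0.03 -0.01 -0.08] w 1.001 gf 0.0 j [ 0.31  0.85  0.05  1.87 -0.08  0.42  1.56]
tool units to [536.0, -219.7, 5.0] [ 0.   -0.    0.01]
t 5.12 p [ 535.98 -219.6     5.75] yaw_y 65.3 z [ 0. -0. -1.] F [-0.22  1.48  5.96] M [ 0.15  0.19 -0.03] w 0.623 gf 36.9 j [ 0.31  0.85  0.05  1.87 -0.08  0.42  1.56]
```

```bash
python3 -m pendant '[{"dp":[0,0,-0.2],"twist":[0,0,0],"jaw":1},{"dp":[0,0,-0.5],"twist":[0,0,0],"jaw":1},{"dp":[0,0,-0.6],"twist":[0,0,0],"jaw":1},{"dp":[0,0,-0.6],"twist":[0,0,0],"jaw":1},{"dp":[0,0,-0.4],"twist":[0,0,0],"jaw":1},{"dp":[0,0,-0.1],"twist":[0,0,0],"jaw":1},{"dp":[0,0,0],"twist":[0,0,0],"jaw":1}]' >/dev/null; python3 st.py
python3 -m pendant '[{"dp":[0.1,0.3,0],"twist":[0,0,0],"jaw":1},{"dp":[0.25,0.6,0],"twist":[0,0,0],"jaw":1},{"dp":[0.3,0.7,0],"twist":[0,0,0],"jaw":1},{"dp":[0.3,0.7,0],"twist":[0,0,0],"jaw":1},{"dp":[0.3,0.7,0],"twist":[0,0,0],"jaw":1},{"dp":[0.3,0.7,0],"twist":[0,0,0],"jaw":1},{"dp":[0.3,0.7,0],"twist":[0,0,0],"jaw":1},{"dp":[0.25,0.7,0],"twist":[0,0,0],"jaw":1},{"dp":[0.2,0.6,0],"twist":[0,0,0],"jaw":1},{"dp":[0.18,0.48,0],"twist":[0,0,0],"jaw":1},{"dp":[0,0,0],"twist":[0,0,0],"jaw":1},{"dp":[0,0,0],"twist":[0,0,0],"jaw":1}]' >/dev/null; python3 st.py 555.6 179.2 90
```

```text
t 6.0 p [ 535.37 -219.4   148.99] yaw_y 65.3 z [-0.  0. -1.] F [ 0.02 -0.63 -0.57] M [-0.01  0.05 -0.02] w 0.621 gf 37.1 j [ 0.29  0.63  0.07  1.8  -0.07  0.71  1.54]
t 7.5 p [554.12 179.27 148.17] yaw_y 65.3 z [-0. -0. -1.] F [ 0.13 -0.5  -1.19] M [-0.05  0.07 -0.01] w 0.624 gf 37.1 j [-0.44  0.64  0.13  1.79 -0.11  0.72  0.89]
tool units to [555.6, 179.2, 90.0] [-0.02  0.01  0.97]
```

```bash
python3 -m pendant '[{"dp":[-0.02,0,0.3],"twist":[0,0,0],"jaw":1},{"dp":[0,0,0.4],"twist":[0,0,0],"jaw":1},{"dp":[0,0,0.25],"twist":[0,0,0],"jaw":1},{"dp":[0,0,0.15],"twist":[0,0,0],"jaw":1},{"dp":[0,0,0],"twist":[0,0,0],"jaw":1},{"dp":[0,0,0],"twist":[0,0,0],"jaw":1}]' >/dev/null; python3 st.py 555.6 179.2 69
python3 - <<'E'
from h import *
from bench import env
c=env.read_camera("side"); np.savez("side1.npz",**c); s=env.sense(); p=np.array(s["position"])
u,v=project(c,[[555,179,100]])[0].astype(int); print(u,v)
X=cloud(c)[v-30:v+40,u-35:u+35].reshape(-1,3); m=(X[:,2]>92)&(X[:,2]<112)&(np.hypot(X[:,0]-555,X[:,1]-179)<32)
print(m.sum(),np.percentile(X[m],[1,50,99],axis=0).round(1).tolist())
o=[cv2.resize(c["pixels"][v-40:v+50,u-45:u+45,::-1],(400,400),interpolation=2)]
t=env.read_camera("top"); a,b=project(t,[[555,179,100]])[0].astype(int); o.append(cv2.resize(t["pixels"][b-45:b+45,a-45:a+45,::-1],(400,400),interpolation=2))
cv2.imwrite("pics/above.png",cv2.convertScaleAbs(np.hstack(o),alpha=1.6))
E
```

```text
t 8.25 p [556.88 179.12  83.61] yaw_y 65.3 z [ 0.  0. -1.] F [ 0.32  0.82 -1.3 ] M [-0.02  0.03  0.04] w 0.624 gf 37.1 j [-0.43  0.73  0.11  1.83 -0.13  0.58  0.9 ]
tool units to [555.6, 179.2, 69.0] [ 0.02 -0.01  0.24]
320 147
60 [[530.5, 149.4, 92.3], [536.1, 168.7, 102.6], [574.3, 207.1, 112.0]]
```

View pics/above.png

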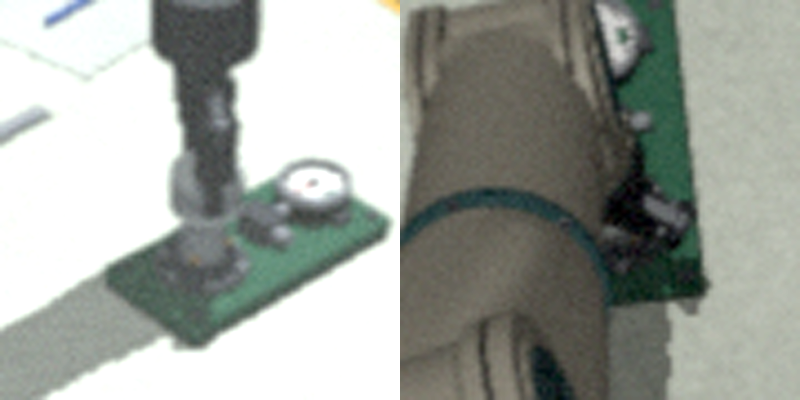

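The side view shows the ring in the grip directly above the plug: both axes are at crop column ~206, i.e. about (321,150) in the image. The top view is blocked. I'll lower it onto the nose in small steps.

```bash
python3 -m pendant '[{"dp":[0.02,0,0.15],"twist":[0,0,0],"jaw":1},{"dp":[0,0,0.12],"twist":[0,0,0],"jaw":1},{"dp":[0,0,0.07],"twist":[0,0,0],"jaw":1},{"dp":[0,0,0],"twist":[0,0,0],"jaw":1}]' >/dev/null; python3 st.py 555.6 179.2 60
python3 -m pendant '[{"dp":[0,0,0.05],"twist":[0,0,0],"jaw":1},{"dp":[0,0,0.05],"twist":[0,0,0],"jaw":1},{"dp":[0,0,0],"twist":[0,0,0],"jaw":1}]' >/dev/null; python3 st.py 555.6 179.2 50
```

```text
t 8.85 p [555.04 179.58  62.18] yaw_y 65.3 z [-0. -0. -1.] F [ 0.64  0.33 -0.58] M [ 0.04 -0.01  0.04] w 0.625 gf 37.1 j [-0.42  0.77  0.1   1.84 -0.13  0.54  0.9 ]
tool units to [555.6, 179.2, 60.0] [-0.01 -0.    0.04]
t 9.22 p [555.67 181.41  56.69] yaw_y 65.4 z [ 0.  0. -1.] F [ 0.92  5.17 -1.19] M [ 1.27 -0.17 -0.03] w 0.618 gf 37.1 j [-0.42  0.78  0.1   1.84 -0.14  0.53  0.91]
tool units to [555.6, 179.2, 50.0] [-0.01 -0.03  0.11]
```

```bash
python3 -m pendant '[{"dp":[0.01,0.035,0],"twist":[0,0,0],"jaw":1},{"dp":[0,0,0],"twist":[0,0,0],"jaw":1},{"dp":[0,0,0],"twist":[0,0,0],"jaw":1}]' >/dev/null; python3 st.py
python3 -m pendant '[{"dp":[0,0,0.05],"twist":[0,0,0],"jaw":1},{"dp":[0,0,0.04],"twist":[0,0,0],"jaw":1},{"dp":[0,0,0.02],"twist":[0,0,0],"jaw":1},{"dp":[0,0,0],"twist":[0,0,0],"jaw":1}]' >/dev/null; python3 st.py
```

```text
t 9.6 p [555.65 181.55  56.64] yaw_y 65.3 z [ 0. -0. -1.] F [ 1.14  2.79 -1.43] M [ 0.57 -0.14  0.02] w 0.622 gf 37.3 j [-0.43  0.78  0.1   1.84 -0.14  0.53  0.9 ]
t 10.1 p [555.45 181.7   49.86] yaw_y 65.3 z [-0. -0. -1.] F [ 1.17  2.28 -1.97] M [ 0.59 -0.11  0.03] w 0.62 gf 37.2 j [-0.42  0.79  0.1   1.84 -0.14  0.52  0.9 ]
```

```bash
python3 -m pendant '[{"dp":[0,0.02,0.02],"twist":[0,0,0],"jaw":1},{"dp":[0,0,0.02],"twist":[0,0,0],"jaw":1},{"dp":[0,0,0],"twist":[0,0,0],"jaw":1},{"dp":[0,0,0],"twist":[0,0,0],"jaw":1}]' >/dev/null; python3 st.py
```

```text
t 10.6 p [555.7  181.8   49.15] yaw_y 65.3 z [-0. -0. -1.] F [-3.43 -0.37 13.61] M [-0.01  0.79 -0.03] w 0.629 gf 38.8 j [-0.43  0.79  0.1   1.84 -0.14  0.52  0.9 ]
```

The ring is on the pins. I'll ease to a light push and turn in small steps, using +z twist because joint 7 has the room that way.

```bash
python3 -m pendant '[{"dp":[0,0,-0.015],"twist":[0,0,0.0],"jaw":1},{"dp":[0,0,0],"twist":[0,0,0.03],"jaw":1},{"dp":[0,0,0],"twist":[0,0,0.03],"jaw":1},{"dp":[0,0,0],"twist":[0,0,0.03],"jaw":1},{"dp":[0,0,0],"twist":[0,0,0],"jaw":1}]' >/dev/null; python3 st.py
```

```text
t 11.22 p [556.61 182.    49.44] yaw_y 57.1 z [ 0. -0. -1.] F [-0.26  0.65  6.76] M [ 0.09  0.15 -0.01] w 0.621 gf 38.0 j [-0.45  0.79  0.13  1.84 -0.19  0.52  0.81]
```

```bash
python3 -m pendant '[{"dp":[0,0,0],"twist":[0,0,0.03],"jaw":1},{"dp":[0,0,0],"twist":[0,0,0.03],"jaw":1},{"dp":[0,0,0],"twist":[0,0,0.03],"jaw":1},{"dp":[0,0,0],"twist":[0,0,0],"jaw":1}]' >/dev/null; python3 st.py
```

```text
t 11.72 p [556.49 182.32  49.43] yaw_y 49.1 z [ 0. -0. -1.] F [-0.96  1.01  6.85] M [ 0.23  0.22 -0.09] w 0.621 gf 38.0 j [-0.47  0.79  0.17  1.84 -0.24  0.53  0.71]
```

Force is steady at about 7 N, with the ring still on the pins. Continuing.

```bash
python3 -m pendant '[{"dp":[0,0,0],"twist":[0,0,0.035],"jaw":1},{"dp":[0,0,0],"twist":[0,0,0.035],"jaw":1},{"dp":[0,0,0],"twist":[0,0,0.035],"jaw":1},{"dp":[0,0,0],"twist":[0,0,0],"jaw":1}]' >/dev/null; python3 st.py
```

```text
t 12.22 p [556.62 182.48  49.43] yaw_y 39.6 z [ 0. -0. -1.] F [-0.55  1.29  6.84] M [0.32 0.17 0.01] w 0.625 gf 37.9 j [-0.5   0.8   0.21  1.84 -0.3   0.53  0.6 ]
```

```bash
python3 -m pendant '[{"dp":[0,0,0],"twist":[0,0,0],"jaw":1}]' >/dev/null; python3 st.py | cut -c1-160
```

```text
t 12.35 p [556.65 182.47  49.42] yaw_y 39.6 z [ 0. -0. -1.] F [-0.04  1.51  6.09] M [ 0.3   0.16 -0.07] w 0.621 gf 37.9 j [-0.5   0.8   0.21  1.84 -0.3   0.53
```

```bash
python3 -m pendant '[{"dp":[0,0,0],"twist":[0,0,0.035],"jaw":1},{"dp":[0,0,0],"twist":[0,0,0.035],"jaw":1},{"dp":[0,0,0],"twist":[0,0,0.035],"jaw":1},{"dp":[0,0,0],"twist":[0,0,0],"jaw":1}]' >/dev/null; python3 st.py
```

```text
t 12.85 p [556.76 182.59  49.47] yaw_y 30.2 z [ 0.  0. -1.] F [-1.07  0.82  5.18] M [ 0.33  0.11 -0.09] w 0.618 gf 37.9 j [-0.52  0.8   0.25  1.84 -0.36  0.54  0.49]
```

```bash
python3 -m pendant '[{"dp":[0,0,0],"twist":[0,0,0.03],"jaw":1},{"dp":[0,0,0],"twist":[0,0,0.03],"jaw":1},{"dp":[0,0,0],"twist":[0,0,0],"jaw":1}]' >/dev/null; python3 st.py
```

```text
t 13.22 p [556.84 182.79  49.48] yaw_y 24.8 z [ 0.  0. -1.] F [-0.2   1.57  4.98] M [ 0.36  0.04 -0.03] w 0.623 gf 37.9 j [-0.54  0.81  0.28  1.84 -0.39  0.54  0.43]
```

```bash
python3 -m pendant '[{"dp":[0,0,0.006],"twist":[0,0,0.035],"jaw":1},{"dp":[0,0,0],"twist":[0,0,0.035],"jaw":1},{"dp":[0,0,0],"twist":[0,0,0.035],"jaw":1},{"dp":[0,0,0],"twist":[0,0,0],"jaw":1}]' >/dev/null; python3 st.py
```

```text
t 13.72 p [557.11 182.79  49.37] yaw_y 15.3 z [ 0.  0. -1.] F [-0.4   1.83  7.69] M [ 0.44  0.05 -0.09] w 0.626 gf 38.1 j [-0.56  0.81  0.32  1.84 -0.45  0.55  0.32]
```

```bash
python3 -m pendant '[{"dp":[0,0,0],"twist":[0,0,0.035],"jaw":1},{"dp":[0,0,0],"twist":[0,0,0.035],"jaw":1},{"dp":[0,0,0],"twist":[0,0,0],"jaw":1}]' >/dev/null; python3 st.py
```

```text
t 14.1 p [557.21 182.85  49.42] yaw_y 9.0 z [ 0.  0. -1.] F [-0.6   1.64  6.59] M [ 0.48 -0.06 -0.08] w 0.626 gf 38.1 j [-0.58  0.82  0.35  1.84 -0.49  0.56  0.24]
```

```bash
python3 - <<'E'
from h import *
for n,o in(("top",(557.8,180.9)),("side",(553.1,177.4))):
    X=cloud(dict(np.load(n+"0.npz"))).reshape(-1,3); a=np.radians(8.2); d=X[:,:2]-o
    g=np.c_[d@[np.cos(a),np.sin(a)],d@[-np.sin(a),np.cos(a)]]
    m=(X[:,2]>30)&(X[:,2]<46)&(g[:,0]>30)&(g[:,0]<84)&(abs(g[:,1])<50)
    print(n,m.sum(),np.percentile(g[m],[2,10,50,90,98],axis=0).round().tolist())
E
python3 -m pendant '[{"dp":[0,0,0],"twist":[0,0,0.035],"jaw":1},{"dp":[0,0,0],"twist":[0,0,0.035],"jaw":1},{"dp":[0,0,0],"twist":[0,0,0],"jaw":1}]' >/dev/null; python3 st.py
```

```text
top 114 [[50.0, -26.0], [53.0, -19.0], [62.0, -2.0], [73.0, 13.0], [81.0, 16.0]]
side 75 [[53.0, -26.0], [54.0, -19.0], [62.0, -2.0], [74.0, 13.0], [79.0, 18.0]]
t 14.47 p [557.4  183.04  49.41] yaw_y 2.7 z [ 0.  0. -1.] F [0.37 2.23 6.42] M [ 0.48 -0.06 -0.06] w 0.622 gf 38.0 j [-0.6   0.82  0.38  1.84 -0.52  0.57  0.16]
```

```bash
python3 -m pendant '[{"dp":[0,0,0],"twist":[0,0,0.035],"jaw":1},{"dp":[0,0,0],"twist":[0,0,0.035],"jaw":1},{"dp":[0,0,0],"twist":[0,0,0],"jaw":1}]' >/dev/null; python3 st.py
```

```text
t 14.85 p [557.34 183.26  49.26] yaw_y -3.6 z [ 0.  0. -1.] F [0.79 2.86 5.54] M [ 0.62 -0.13 -0.08] w 0.624 gf 37.9 j [-0.62  0.83  0.41  1.84 -0.56  0.58  0.09]
```

```bash
python3 -m pendant '[{"dp":[0.01,0,0],"twist":[0,0,0.035],"jaw":1},{"dp":[0,0,0],"twist":[0,0,0.035],"jaw":1},{"dp":[0,0,0],"twist":[0,0,0],"jaw":1}]' >/dev/null; python3 st.py
```

```text
t 15.22 p [557.31 183.28  48.65] yaw_y -9.8 z [ 0. -0. -1.] F [1.65 1.54 0.77] M [ 0.43 -0.56 -0.04] w 0.624 gf 37.4 j [-0.63  0.84  0.43  1.84 -0.6   0.59  0.01]
```

```bash
python3 -m pendant '[{"dp":[0,0,0],"twist":[0,0,0.035],"jaw":1},{"dp":[0,0,0],"twist":[0,0,0.035],"jaw":1},{"dp":[0,0,0],"twist":[0,0,0],"jaw":1}]' >/dev/null; python3 st.py
```

```text
t 15.6 p [557.48 183.5   48.46] yaw_y -16.0 z [ 0. -0. -1.] F [ 4.48  2.35 -1.58] M [ 0.58 -0.94  0.03] w 0.617 gf 37.3 j [-0.65  0.84  0.46  1.84 -0.63  0.6  -0.07]
```

Fz fell to about the ring's weight and z is dropping, so the keyways have found the pins. I'll stop turning, relieve the side force and lower gently.

```bash
python3 -m pendant '[{"dp":[0.008,0.012,0.02],"twist":[0,0,0],"jaw":1},{"dp":[0,0,0.02],"twist":[0,0,0],"jaw":1},{"dp":[0,0,0],"twist":[0,0,0],"jaw":1},{"dp":[0,0,0],"twist":[0,0,0],"jaw":1}]' >/dev/null; python3 st.py
```

```text
t 16.1 p [557.51 183.38  45.87] yaw_y -16.1 z [ 0. -0. -1.] F [5.26 0.88 0.51] M [ 0.24 -1.03  0.02] w 0.622 gf 37.3 j [-0.65  0.85  0.46  1.84 -0.63  0.6  -0.07]
```

```bash
python3 -m pendant '[{"dp":[0,0.015,0.03],"twist":[0,0,0],"jaw":1},{"dp":[0,0,0.03],"twist":[0,0,0],"jaw":1},{"dp":[0,0,0],"twist":[0,0,0],"jaw":1},{"dp":[0,0,0],"twist":[0,0,0],"jaw":1}]' >/dev/null; python3 st.py
```

```text
t 16.6 p [557.59 183.41  41.96] yaw_y -16.1 z [-0. -0. -1.] F [ 3.64  1.84 -1.79] M [ 0.33 -0.79  0.04] w 0.622 gf 37.1 j [-0.64  0.85  0.46  1.84 -0.64  0.59 -0.07]
```

```bash
python3 -m pendant '[{"dp":[0.005,0.01,0.04],"twist":[0,0,0],"jaw":1},{"dp":[0,0,0.04],"twist":[0,0,0],"jaw":1},{"dp":[0,0,0],"twist":[0,0,0],"jaw":1},{"dp":[0,0,0],"twist":[0,0,0],"jaw":1}]' 50 >/dev/null; python3 st.py
```

```text
t 17.1 p [557.62 183.39  38.04] yaw_y -16.1 z [-0.  0. -1.] F [0.29 2.02 6.42] M [ 0.13 -0.17 -0.02] w 0.625 gf 56.2 j [-0.64  0.86  0.45  1.84 -0.64  0.59 -0.06]
```

The spring load matches the anvil travel: about 7.5 N at 3.7 mm. I'll push the rest of the way in steps.

```bash
python3 -m pendant '[{"dp":[0,0,0.03],"twist":[0,0,0],"jaw":1},{"dp":[0,0,0.02],"twist":[0,0,0],"jaw":1},{"dp":[0,0,0],"twist":[0,0,0],"jaw":1},{"dp":[0,0,0],"twist":[0,0,0],"jaw":1}]' 60 >/dev/null; python3 st.py
python3 -m pendant '[{"dp":[0,0,0.015],"twist":[0,0,0],"jaw":1},{"dp":[0,0,0],"twist":[0,0,0],"jaw":1},{"dp":[0,0,0],"twist":[0,0,0],"jaw":1}]' >/dev/null; python3 st.py
```

```text
t 17.6 p [557.69 183.4   35.85] yaw_y -16.1 z [-0.  0. -1.] F [-2.24  0.94 13.87] M [0.05 0.24 0.01] w 0.615 gf 61.8 j [-0.64  0.86  0.45  1.84 -0.64  0.58 -0.06]
t 17.98 p [557.66 183.45  35.78] yaw_y -16.1 z [-0.  0. -1.] F [-3.82  0.51 21.27] M [-0.01  0.59 -0.07] w 0.616 gf 62.6 j [-0.64  0.86  0.45  1.84 -0.64  0.58 -0.06]
```

It stops hard at z ≈ 35.8 (35.7 expected), with force rising and no travel. Checking the dial and seating in one picture.

```bash
python3 - <<'E'
from h import *
from bench import env
o=[]
for n in("side","top"):
    c=env.read_camera(n); q=project(c,[[557,181,45],[673,198,47]]).mean(0).astype(int); x,y=q; o.append(cv2.resize(c["pixels"][y-35:y+35,x-35:x+35,::-1],(400,400),interpolation=2))
cv2.imwrite("pics/home.png",cv2.convertScaleAbs(np.hstack(o),alpha=1.3))
E
python3 st.py
```

```text
t 18.07 p [557.67 183.46  35.8 ] yaw_y -16.1 z [-0.  0. -1.] F [-3.73  0.99 20.9 ] M [ 0.04  0.58 -0.02] w 0.618 gf 62.6 j [-0.64  0.86  0.45  1.84 -0.64  0.58 -0.06]
```

View pics/home.png

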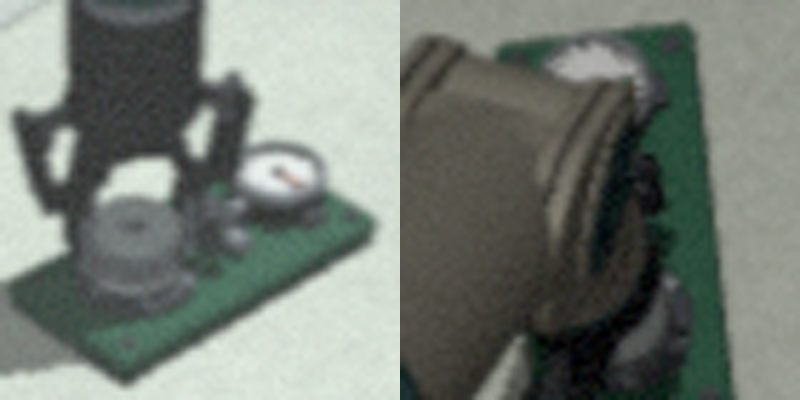

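The side view shows the ring seated low on the plug in the grip (crop ~(130,240)). The needle now points lower right instead of lower left, which matches about 270° clockwise. The ring is home and held at about 21 N.

```bash
python3 -c "
from bench import env
print(env.job_done())"
```

```text
the job is handed in; nothing more can be done
None
```

The ring dropped over the pins, was pushed fully home against the anvil, and was still gripped and pushed down at about 21 N when I handed the job in at about 18 s; nothing else was touched.

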